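# Put the printing stamps away after art class

### The job

Put the four wooden printing stamps (the ones with a handle) away: set each into the grey tray of its own shape and size, flat on the tray's floor with the handle up. Set them down, do not drop them, and leave the plain wooden disc and the paint pot where they are.

Things in the scene. Friction and masses are not known exactly. Their poses are not given: they have to be found in the camera images.
- stamp_large_round_center (a point): Large round printing stamp: light wooden round base, 70 mm in diameter, with a round upright wooden handle, 26 mm in diameter, in the middle of its top. Base 16 mm thick, 60 mm tall in all, stands on the table with the handle up. The point is the centre of the stamp, half-way up: 30 mm above its underside; base from 30 to 14 mm below the point, handle from 14 mm below to 30 mm above it. z is up along the handle. Loose, 30 to 90 g.
- stamp_small_round_center (a point): Small round printing stamp: light wooden round base, 44 mm in diameter, with a round upright wooden handle, 26 mm in diameter, in the middle of its top. Base 16 mm thick, 60 mm tall in all, stands on the table with the handle up. The point is the centre of the stamp, half-way up: 30 mm above its underside; base from 30 to 14 mm below the point, handle from 14 mm below to 30 mm above it. z is up along the handle. Loose, 30 to 90 g.
- stamp_square_center (a point): Square printing stamp: light wooden base, 60 x 60 mm, sides along its x and y, with a round upright wooden handle, 26 mm in diameter, in the middle of its top. Base 16 mm thick, 60 mm tall in all, stands on the table with the handle up. The point is the centre of the stamp, half-way up: 30 mm above its underside; base from 30 to 14 mm below the point, handle from 14 mm below to 30 mm above it. z is up along the handle. Loose, 30 to 90 g.
- stamp_oblong_center (a point): Oblong printing stamp: light wooden base, 84 mm along its x, 36 mm along its y, with a round upright wooden handle, 26 mm in diameter, in the middle of its top. Base 16 mm thick, 60 mm tall in all, stands on the table with the handle up. The point is the centre of the stamp, half-way up: 30 mm above its underside; base from 30 to 14 mm below the point, handle from 14 mm below to 30 mm above it. z is up along the handle. Loose, 30 to 90 g.
- tray_large_round: Large round shallow grey plastic tray, for the large round stamp: 98 mm outer, 90 mm inner diameter. Fixed to the table. The rim is 10 mm high and 4 mm thick, the inner floor 3 mm above the table. Origin: centre of its underside, on the table; z up.
- tray_small_round: Small round shallow grey plastic tray, for the small round stamp: 72 mm outer, 64 mm inner diameter. Fixed to the table. The rim is 10 mm high and 4 mm thick, the inner floor 3 mm above the table. Origin: centre of its underside, on the table; z up.
- tray_square: Square shallow grey plastic tray, for the square stamp: 88 x 88 mm outside, 80 x 80 mm inside, sides along its x and y. Fixed to the table. The rim is 10 mm high and 4 mm thick, the inner floor 3 mm above the table. Origin: centre of its underside, on the table; z up.
- tray_oblong: Oblong shallow grey plastic tray, for the oblong stamp: 112 x 64 mm outside, 104 x 56 mm inside, long side along its x. Fixed to the table. The rim is 10 mm high and 4 mm thick, the inner floor 3 mm above the table. Origin: centre of its underside, on the table; z up.
- blank_center (a point): Plain light wooden disc without a handle (not a stamp), 66 mm in diameter, 16 mm thick, lying loose on the table. The point is its centre, 8 mm up. To be left alone.
- paint_pot_center (a point): Closed white plastic paint pot, 58 mm in diameter at the lid, 52 mm tall, standing loose on the table. The point is its centre, 26 mm up. To be left alone.
Things that resemble listed ones, but are neither listed nor needed, are in the scene too. Leave any purple look-alike of the part that bears stamp_large_round_center alone.

How it is judged:
By the outcome, as a careful person would: the job done as asked, in the order asked, and still so for the second after the job is handed in, with the robot touching nothing.
It also fails if it takes over 96 s, if anything falls off the work surface, if the arm or the gripper's body presses on something with over 40 N, if the wrist force passes 120 N, or if a joint passes its speed limit or range.

### The arm

A 6-joint arm with a two-finger parallel gripper is mounted at the origin on the work surface. World frame = base frame: x ahead of the robot, y to its left, z up, the work surface at z = 0. Lengths are in m, angles in degrees, forces in N, time in s.
With the tool pointing down it reaches from about 0.35 to 0.875 m from the base axis. Payload 4.2 kg.
Tool frame: the origin (TCP) lies midway between the tips of the shut fingers; the grasp point (between the pads) lies 19 mm behind it; y points along the fingers, z is the direction in which the jaws open and shut, and the axes are right-handed (so a half turn about y gives the same grasp; the last joint's range is limited). The gripper opens to 87 mm and grips with 3 to 60 N. Pads are 19 mm wide; open, the fingers measure 117 mm over their backs; the gripper's body (75 mm by 190 mm) begins 51 mm behind the grasp point.
Start: joints at [-60.183, 22.042, 0.453, 0, -68.411, -14.817], TCP at [0.162, -0.604, 0.223] pointing down, gripper open.
Joint ranges: [-179.83, 179.83], [-69.29, 118.12], [-61.27, 80.66], [-181.25, 117.63], [-171.15, -9.14], [-177.46, 177.46]. Speed limits (degrees/s): [159.86, 159.86, 180, 180, 180, 180].

### API

Orientations are given as [roll, pitch, yaw] about the fixed x, y, z axes, in that order (R = Rz(yaw) Ry(pitch) Rx(roll)).
In Python, from workcell import env gives the robot as it stands. The module is installed in compiled form; this text tells all that it offers. Calls block until the motion is done:
- env.goto(position, orientation): joint-space move of the TCP to a pose.
- env.move_straight(position, rotation=None, rate=0.15, force_limit=None): straight line of the TCP; rotation=None keeps the orientation; rate is the mean speed in m/s. With force_limit (N) it stops when the force on the tool has changed by that much, and returns True; else False.
- env.set_joints(angles): joint-space move.
- env.gripper_to(opening, grasp_force=None): opening from 0.0 (shut) to 1.0 (fully open); grasp_force is the grip in N (None keeps the last); returns when the fingers have stopped.
- env.dwell(seconds).
- env.inverse_kinematics(position, orientation): joint angles nearest the present ones, or None.
- env.read_state(): the state.
- env.grab_frame(name): name is "scene" or "top" or "wrist"; returns a dict with "image" (400x640x3 uint8, blue, green, red), "fx", "fy", "cx", "cy" (pixels), "D" ([k1, k2, p1, p2, k3] as OpenCV has them; the pictures are not rectified), "position" and "orientation" of the camera in the world. Camera axes: x right, y up, looking along -z (the intrinsics and any distortion apply to the point x, -y, -z); pixel columns grow to the right and rows downward; lengths in m; the calibration is good to about 2 mm. A picture is of the moment at which its call begins. There is no depth.
A pose or a line that the arm cannot do raises env.Unreachable and nothing moves.
- env.close_job(): hands the job in, once; it reports no verdict.
Trained networks look in a picture, given as the dict that the camera call returned (one of the last four; its "shot" number tells which), for a name from the list of things; names that differ only in an ending like _2 or _b are one class to them, and where a whole thing is asked for, a point or a joint stands for the part that bears it (a point fixed in the world has none). Each returns a list of dicts, best first, with "score" (0 to 1); they miss things now and then, are a little off and sometimes report something else, mostly with a low value. They report only what shows in the picture. A call takes as long as a camera call. They do not tell look-alikes from the thing itself.
- env.search_frame(picture, thing): "xyz" ([x, y, z] in m, in world coordinates, good to about 4 mm: the middle of the surface that is visible of it).
- env.trace(picture, thing): "mask" (400x640 bool, what is visible of it).
The state is a dict: "clock": time; "joint_positions": joint angles; "qvel": joint speeds; "joint_torque": joint torques, N m; "position": TCP position; "tool_rot": TCP orientation; "force": force on the tool from outside, world axes, zero at the start; "wrist_torque": the same for the moment, N m; "opening": opening from 0.0 (shut) to 1.0 (fully open).
Only numpy, scipy, OpenCV 4.12 (cv2) and the standard library are available. Lean on these libraries where they do the work, as an engineer would, in place of code of your own. Each camera call takes 0.05 s, during which the arm holds its last target. There are 200 camera calls.

## Working session

There is one attempt and no reset: what is moved stays moved. The work goes in short steps, each a Python script; the robot and the scene stay as the last script left them, time stands still between calls to the robot, and variables do not carry over. Pictures are saved under pics/ and viewed, about 12 in all and at most 16, crops included, and the job is handed in when it is done.

```bash
mkdir -p pics
cat > a.py <<'E'
from workcell import env
import cv2
names=["stamp_large_round_center","stamp_small_round_center","stamp_square_center","stamp_oblong_center","tray_large_round","tray_small_round","tray_square","tray_oblong","blank_center","paint_pot_center"]
for c in ("top","scene"):
    f=env.grab_frame(c); cv2.imwrite(f"pics/{c}0.png",f["image"])
    print(c,f["position"],f["orientation"],f["fx"],f["fy"],f["cx"],f["cy"],f["D"])
    for n in names:
        print(n,[([round(float(v),3) for v in d["xyz"]],round(float(d["score"]),2)) for d in env.search_frame(f,n)[:5]])
print(env.read_state())
E
python3 a.py
```

```text
top [ 0.35048817 -0.01164353  1.1194702 ] [  7.01548132   1.53785991 -90.02062675] 414.25189581326066 414.25189581326066 327.7458563821079 199.44335335383693 [-0.0329123  0.         0.         0.         0.       ]
stamp_large_round_center [([0.357, 0.294, 0.015], 0.91), ([0.25, 0.308, 0.017], 0.8)]
stamp_small_round_center [([0.523, -0.413, 0.018], 0.8)]
stamp_square_center [([0.592, -0.277, 0.015], 0.88)]
stamp_oblong_center [([0.611, 0.272, 0.015], 0.89)]
tray_large_round [([0.653, 0.083, 0.004], 0.61)]
tray_small_round [([0.495, 0.431, 0.005], 0.61)]
tray_square [([0.679, -0.104, 0.004], 0.89), ([0.363, -0.296, 0.001], 0.37)]
tray_oblong [([0.365, -0.296, 0.002], 0.59)]
blank_center [([0.475, -0.088, 0.016], 0.91)]
paint_pot_center [([0.464, 0.097, 0.053], 0.72)]
scene [ 0.84677181 -0.47231623  0.67954461] [45.75173798 -0.98223596 39.1047248 ] 365.59701309612484 365.59701309612484 320.5264923247021 200.91214685275398 [-0.00948391  0.          0.          0.          0.        ]
stamp_large_round_center [([0.365, 0.29, 0.012], 0.77), ([0.257, 0.303, 0.013], 0.73)]
stamp_small_roun
[... 458 characters left out ...]
([0.474, 0.086, 0.05], 0.97)]
{'clock': 1.1, 'joint_positions': array([-6.01825188e+01,  2.20412149e+01,  4.51415677e-01, -1.58163472e-03,
       -6.84109968e+01, -1.48161770e+01]), 'qvel': array([ 0.05472177,  0.12850059,  0.10009787,  0.10484018, -0.01875721,
        0.00593156]), 'joint_torque': array([ 2.83309998e-05, -3.90477383e+01,  1.87624508e+01,  4.22430664e+00,
        1.55134639e-02, -2.12103708e-05]), 'position': array([ 0.16179051, -0.6036614 ,  0.22254259]), 'tool_rot': array([-8.99988544e+01, -1.21821289e-03,  1.50007222e+01]), 'force': array([ 0.76242096, -0.51031158, -0.18914897]), 'wrist_torque': array([-0.01869604,  0.01364521,  0.01583669]), 'opening': 1.000764968717687}
```

View pics/top0.png

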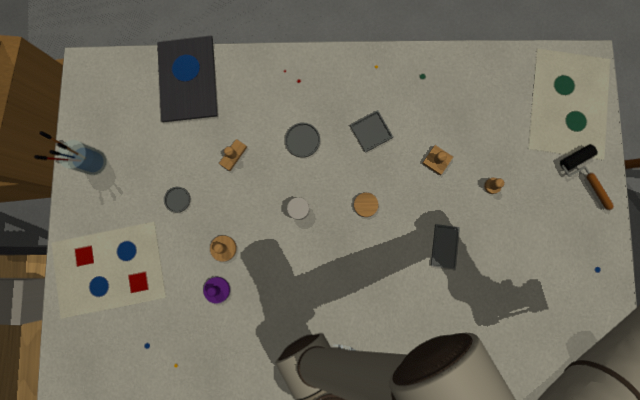

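View pics/scene0.png

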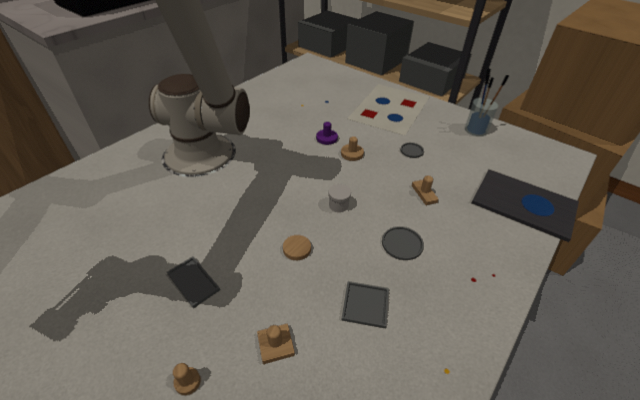

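The wooden large round stamp is at top pixel (223,248). The purple look-alike at (217,290) is to be left alone. The small stamp is at (494,186), square (437,160) and oblong (232,155). The trays are at (302,140) large round, (177,199) small round, (371,131) square and (445,247) oblong. The blank is at (366,205) and the pot at (298,208). Next I'll fit known-size silhouettes to the traced masks.

```bash
cat > h.py <<'E'
from workcell import env
import cv2, numpy as np
from scipy.optimize import minimize
from scipy.spatial.transform import Rotation as R
S="stamp_%s_center"; T="tray_%s"; KINDS=["large_round","small_round","square","oblong"]
dims={"stamp":{"large_round":(.07,),"small_round":(.044,),"square":(.06,.06),"oblong":(.084,.036)},
      "tray":{"large_round":(.098,),"small_round":(.072,),"square":(.088,.088),"oblong":(.112,.064)}}
def project(f,P):
    c=R.from_euler("xyz",f["orientation"],degrees=True).inv().apply(np.asarray(P)-f["position"])*[1,-1,-1]
    K=np.array([[f["fx"],0,f["cx"]],[0,f["fy"],f["cy"]],[0,0,1]])
    return cv2.projectPoints(c,np.zeros(3),np.zeros(3),K,np.array(f["D"],float))[0][:,0]
def prism(d,z0,z1):
    a=np.linspace(0,2*np.pi,40,endpoint=False)
    b=np.c_[np.cos(a),np.sin(a)]*d[0]/2 if len(d)==1 else np.array([[1,1],[-1,1],[-1,-1],[1,-1]])*np.array(d)/2
    return np.vstack([np.c_[b,np.full(len(b),z)] for z in (z0,z1)])
def parts(typ,k):
    d=dims[typ][k]
    return [prism(d,0,.016),prism((.026,),.016,.06)] if typ=="stamp" else [prism(d,0,.01)]
def outlines(f,typ,k,x,y,yaw,z=0.):
    r=R.from_euler("z",yaw,degrees=True)
    return [cv2.convexHull(project(f,r.apply(p)+[x,y,z]).astype(np.float32)) for p in parts(typ,k)]
Q=4
def fit(f,typ,k,xy0,z=0.):
    n=(S if typ=="stamp" else T)%k
    ms=env.trace(f,n); best=None
    if not ms: return None
    c=project(f,[[*xy0,z+.015]])[0]
    m=min(ms,key=lambda d:np.hypot(*(np.argwhere(d["mask"]).mean(0)[::-1]-c)))["mask"]
    big=cv2.resize(m.astype(np.uint8),None,fx=Q,fy=Q,interpolation=cv2.INTER_NEAREST)
    def cost(p):
        im=np.zeros_like(big)
        for h in outlines(f,typ,k,p[0]/1e3,p[1]/1e3,p[2],z): cv2.fillPoly(im,[np.int32(np.round(((h+.5)*Q-.5)*16))],1,shift=4)
        return 1-(im&big).sum()/max(1,(im|big).sum())
    rnd="round" in k
    for y0 in ([0] if rnd else ([0,30,60] if k=="square" else range(0,180,30))):
        x0=np.array([xy0[0]*1e3,xy0[1]*1e3,y0])
        s=minimize(cost,x0,method="Nelder-Mead",options=dict(initial_simplex=[x0,x0+[8,0,0],x0+[0,8,0],x0+[0,0,15]],maxiter=120))
        if best is None or s.fun<best.fun: best=s
    return np.array([best.x[0]/1e3,best.x[1]/1e3,0 if rnd else best.x[2]]),1-best.fun
def save(f,name,fits=(),crop=None,scale=1):
    im=cv2.resize(f["image"],None,fx=scale,fy=scale)
    for typ,k,p,z in fits:
        for h in outlines(f,typ,k,*p,z): cv2.polylines(im,[np.int32(h*scale)],True,(0,255,0),1)
    if crop: x,y,w,hh=[int(v*scale) for v in crop]; im=im[y:y+hh,x:x+w]
    cv2.imwrite(f"pics/{name}.png",im)
E
cat > b.py <<'E'
from h import *
import json
g={("stamp","large_round"):(.36,.292),("stamp","small_round"):(.529,-.42),("stamp","square"):(.596,-.285),("stamp","oblong"):(.616,.272),
("tray","large_round"):(.654,.086),("tray","small_round"):(.494,.431),("tray","square"):(.678,-.103),("tray","oblong"):(.364,-.293)}
out={}
for c in ("top","scene"):
    f=env.grab_frame(c); fits=[]
    for (t,k),xy in g.items():
        r=fit(f,t,k,xy)
        if r is None: print(c,t,k,None); continue
        print(c,t,k,np.round(r[0],4),round(r[1],3)); fits.append((t,k,r[0],0.))
        out.setdefault(t+"/"+k,{})[c]=list(r[0])
    save(f,c+"1",fits,(140,90,400,240),2) if c=="top" else save(f,c+"1",fits)
json.dump(out,open("est.json","w"))
E
python3 b.py
```

```text
top stamp large_round [0.355  0.3019 0.    ] 0.848
top stamp small_round [ 0.5243 -0.4262  0.    ] 0.881
top stamp square [ 0.5954 -0.2797 56.7813] 0.919
top stamp oblong [  0.6126   0.2807 -31.2894] 0.881
top tray large_round [0.6555 0.0896 0.    ] 0.973
top tray small_round [0.4906 0.4336 0.    ] 0.964
top tray square [ 0.679  -0.1015 29.1291] 0.961
top tray oblong [ 0.3619 -0.2927 -8.0535] 0.954
scene stamp large_round [0.3582 0.2999 0.    ] 0.92
scene stamp small_round [ 0.526  -0.4278  0.    ] 0.874
scene stamp square [ 0.5969 -0.2815 55.4332] 0.949
scene stamp oblong [  0.6139   0.2808 -36.9351] 0.892
scene tray large_round [0.6563 0.0888 0.    ] 0.957
scene tray small_round [0.4911 0.435  0.    ] 0.955
scene tray square [ 0.6797 -0.102  28.6062] 0.976
scene tray oblong [  0.3619  -0.2945 171.9212] 0.951
```

View pics/top1.png

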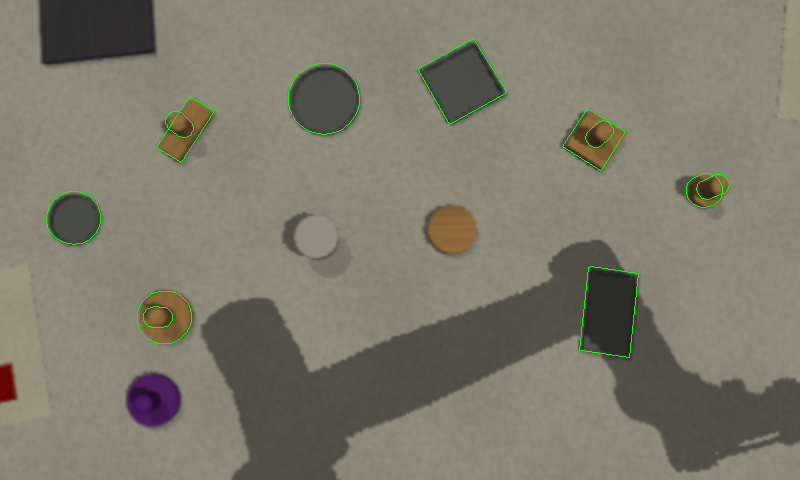

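Trays agree between the two cameras to 2 mm, and stamps to about 3 mm. Next I'll look at each stamp from close by, starting with the nearest (small round), which also tells me the wrist camera geometry.

```bash
cat > c.py <<'E'
from h import *
import json
e=json.load(open("est.json"))
def yaw_for(p):  # tool yaw with jaws tangential
    return np.degrees(np.arctan2(p[1],p[0]))
ims=[];fin={}
for k in ["small_round","square","oblong","large_round"]:
    p0=np.mean([e["stamp/"+k][c][:2] for c in ("top","scene")],0)
    env.goto([*p0,.2],[-90,0,yaw_for(p0)])
    f=env.grab_frame("wrist"); r=fit(f,"stamp",k,p0)
    print(k,r,f["position"],env.read_state()["clock"],env.read_state()["joint_positions"].round())
    if r is None: save(f,"w_"+k)
    else: fin[k]=list(r[0]); save(f,"w_"+k,[("stamp",k,r[0],0.)])
    ims.append(cv2.resize(cv2.imread(f"pics/w_{k}.png"),(400,250)))
    json.dump(fin,open("fin.json","w"))
cv2.imwrite("pics/w.png",np.vstack([np.hstack(ims[:2]),np.hstack(ims[2:])]))
E
python3 c.py
```

```text
small_round (array([ 0.52488979, -0.42950336,  0.        ]), np.float64(0.8893335238911915)) [ 0.4713837  -0.38648754  0.36189028] 3.6 [ -26.   28.    7.    0.  -69. -104.]
square (array([  0.59640566,  -0.28360326, -34.68777996]), np.float64(0.9765628249386515)) [ 0.53414806 -0.25328464  0.36196635] 4.3917 [ -11.   26.    4.    0.  -68. -104.]
oblong (array([  0.61407202,   0.27791485, 146.00815091]), np.float64(0.9594821788836584)) [0.55135495 0.25047852 0.36184304] 6.5167 [  38.   28.    6.    0.  -69. -104.]
large_round (array([0.35834624, 0.29811383, 0.        ]), np.float64(0.9373647077687806)) [0.3048206  0.25671846 0.36214659] 7.625 [  60.    8.  -23.    0.  -60. -110.]
```

View pics/w.png

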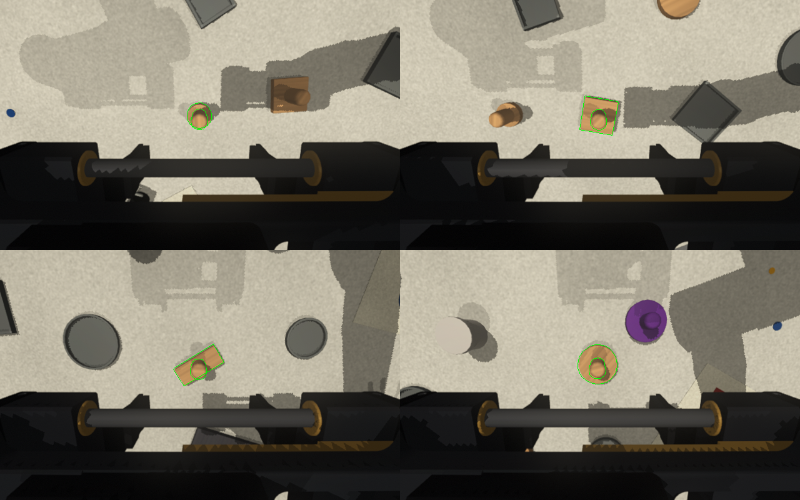

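The wrist view at lower right shows the wooden large round stamp at (598,363), well fitted, with the purple one apart at (646,321). The fits on square, oblong and small round sit well too. I'll pick and place the large round first and check it.

```bash
cat > d.py <<'E'
from h import *
import json,sys
e=json.load(open("est.json")); fin=json.load(open("fin.json"))
H=.18; G=.023
def job(k):
    s=np.array(fin[k]); t=np.array([e["tray/"+k]["top"][:2],e["tray/"+k]["scene"][:2]]).mean(0)
    ya=np.degrees(np.arctan2(s[1],s[0]))
    if "round" in k: yb=np.degrees(np.arctan2(t[1],t[0]))
    else:
        per=90 if k=="square" else 180
        d=(e["tray/"+k]["top"][2]-s[2]+per/2)%per-per/2; yb=ya+d
    env.gripper_to(.6)
    env.goto([*s[:2],H],[-90,0,ya])
    env.move_straight([*s[:2],.08],rate=.2)
    print(k,"down hit",env.move_straight([*s[:2],G],rate=.08,force_limit=6))
    env.gripper_to(0,20); st=env.read_state(); print("opening mm",round(st["opening"]*87,1))
    env.move_straight([*s[:2],.06],rate=.08); env.move_straight([*s[:2],H],rate=.25)
    env.goto([*t,H],[-90,0,yb])
    print("held mm",round(env.read_state()["opening"]*87,1))
    env.move_straight([*t,.06],rate=.2); env.move_straight([*t,G+.008],rate=.08)
    hit=env.move_straight([*t,G+.001],rate=.02,force_limit=3)
    st=env.read_state(); print("placed",hit,st["position"].round(4),st["force"].round(1))
    env.dwell(.2); env.gripper_to(.6); env.dwell(.2)
    env.move_straight([*t,.08],rate=.08); env.move_straight([*t,.2],rate=.25)
    f=env.grab_frame("wrist"); a=fit(f,"stamp",k,t,.003); b=fit(f,"tray",k,t)
    print("stamp",a and (a[0].round(4),round(a[1],3)),"tray",b and (b[0].round(4),round(b[1],3)),"clock",round(env.read_state()["clock"],1))
    save(f,"p_"+k)
for k in sys.argv[1:]: job(k)
E
python3 d.py large_round
```

```text
large_round down hit False
opening mm 25.4
held mm 25.6
placed True [0.6565 0.0894 0.0261] [0.5 0.6 3.8]
stamp (array([0.6561, 0.0878, 0.    ]), np.float64(0.963)) tray (array([0.6563, 0.0863, 0.    ]), np.float64(0.415)) clock 17.8
```

View pics/p_large_round.png

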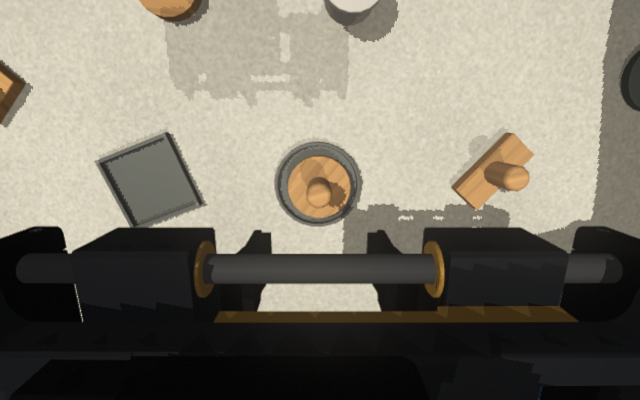

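The large stamp at (319,187) is centred in its tray, with contact at the expected height of 26 mm. I'll do the other three now.

```bash
python3 d.py oblong && python3 d.py square && python3 d.py small_round && python3 -c "
import cv2,numpy as np
i=[cv2.resize(cv2.imread(f'pics/p_{k}.png'),(400,250)) for k in ('oblong','square','small_round')]
from h import env
i.append(cv2.resize(env.grab_frame('top')['image'],(400,250)))
cv2.imwrite('pics/p.png',np.vstack([np.hstack(i[:2]),np.hstack(i[2:])]))"
```

```text
oblong down hit False
opening mm 25.4
held mm 25.5
placed True [ 0.3626 -0.2939  0.026 ] [0.7 0.6 2.4]
stamp (array([  0.3626,  -0.2941, 172.381 ]), np.float64(0.933)) tray (array([  0.3626,  -0.2959, 172.2636]), np.float64(0.518)) clock 28.8
square down hit False
opening mm 24.9
held mm 25.2
placed True [ 0.68   -0.1016  0.0262] [-0.9  0.5  4.7]
stamp (array([ 0.6786, -0.103 , 28.7136]), np.float64(0.961)) tray (array([ 0.6791, -0.1047, 27.9967]), np.float64(0.518)) clock 38.9
small_round down hit False
opening mm 25.2
held mm 25.3
placed True [0.4912 0.4347 0.0261] [-1.  -0.1  4.7]
stamp (array([0.4901, 0.4334, 0.    ]), np.float64(0.951)) tray (array([0.4914, 0.4316, 0.    ]), np.float64(0.584)) clock 51.2
```

View pics/p.png

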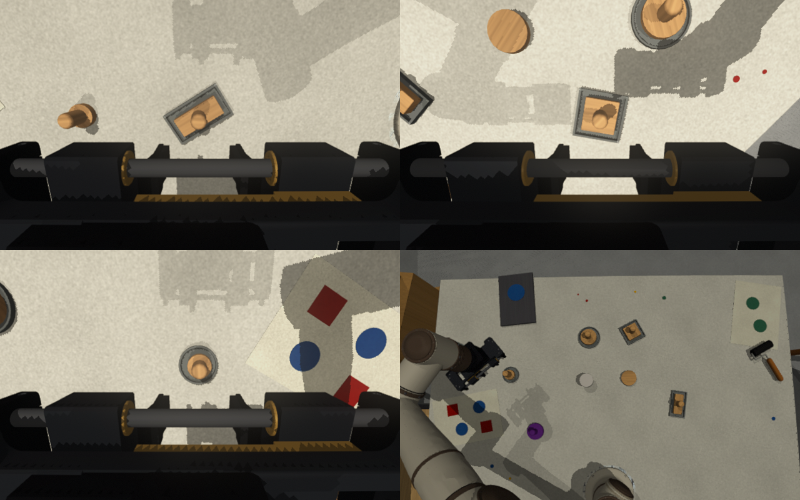

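All four stamps sit inside their trays, handles up. The blank at (628,378), the pot at (586,380) and the purple stamp at (536,431) are where they were. Handing in.

```bash
python3 -c "
from workcell import env
env.close_job(); print(env.read_state()['clock'])"
```

```text
the job is handed in; nothing more can be done
the job is handed in; nothing more can be done
```

All four wooden stamps are in their own trays, flat with the handle up, and the job is handed in at about 51 s of the 96 s allowed. I gripped each by its handle, lowered it until it touched the tray floor, and only then let go.

- **Placing:** each stamp made contact with the tool at 26 mm, the height expected for resting on the tray floor. The force at contact was under 5 N.
- **Fit:** the last wrist views put every stamp within about 2 mm of its tray's centre, against 10 mm of room. The square and oblong stamps are within 1° of their trays.
- **Left alone:** in the final top picture, the blank disc, the paint pot and the purple look-alike are where they were. I checked this by eye only and did not re-measure them.
- **Check that did poorly:** fitting the tray outlines after placing matched only 0.4–0.6, most likely because the stamp now hides the tray floor. Their centres still agreed with the earlier measurements to about 4 mm.

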